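# Back the tape feed wheel by one notch

### The job

The tape feed wheel has been advanced one notch too far and its ratchet pawl stops it from turning back. With the fingertips only, gently throw the pawl over so that its nose stands lifted clear of the teeth, then push the wheel backward (counter-clockwise seen from above) by exactly one notch by one of its upright pegs, and tip the pawl back down so that its nose lies fully down in the next notch. Do not turn the wheel forward, do not pinch or lift anything, and leave the things around it where they stand.

Things in the scene. Friction and masses are not known exactly. Their poses are not given: they have to be found in the camera images.
- indexer: tape feed wheel unit, fixed to the shelf; origin on the wheel's axis at the shelf top, z up. Round grey base plate, diameter 176 mm; a 46 mm wide tongue of it runs along local x = -71 mm out to y = -135 mm and carries the pawl bracket (two cheeks up to z = 64 mm, at local x = -71, y = -60 mm). The pawl's nose works on the wheel's rim at local (-71, 0) mm.
- wheel (a joint): angle of the feed wheel about its upright axis, rad; grows as it turns backward (counter-clockwise from above). 0 = pawl well inside its first notch (start within 0.03). One notch = 0.785. It stays where it is left; about 2 N at a peg turns it. With the pawl down it has play: 0.17 backward to a steep tooth face (stop), 0.10 forward to a ramp.
- wheel_center (a point): point on the wheel's axis at the disc's top face (z = 30 mm). Disc diameter 160 mm; eight saw teeth 12 mm high (tops z = 42 mm) round the outer 18 mm of its top. A roll of paper tape (diameter 96 mm, top z = 55 mm) is fixed on it. If the pawl drops on a tooth's ramp, it slides down into the notch as the wheel is pushed on backward.
- peg0 (a point): centre of the top of one of three equal upright steel pegs that turn with the wheel: diameter 11 mm, 60 mm tall, top at z = 90 mm, 58 mm from the wheel's axis, 120 degrees apart. Above z = 57 mm a fingertip beside a peg is clear of tape roll and teeth. At wheel angle 0 this peg is 82.5 degrees clockwise from the pawl's nose, seen from above.
- peg1 (a point): top of the second peg, same size; at wheel angle 0 it is 37.5 degrees counter-clockwise from the pawl's nose
- peg2 (a point): top of the third peg, same size; at wheel angle 0 it is 157.5 degrees counter-clockwise from the pawl's nose, that is across the wheel from the pawl
- pawl (a joint): angle of the steel ratchet pawl about its level pivot (at indexer local (-71, -60, 52) mm, axis along local x), rad: 0 = nose fully down in a notch (stop), above 0.22 the nose clears the teeth, 0.6 = fully thrown over (stop). A weight above the pivot makes it fall by itself to 0 when left below about 0.3, to 0.6 when left above about 0.36. It needs under 1 N.
- pawl_tail (a point): centre of the top of the pawl's tail pad (22 x 26 mm, level at pawl angle 0, then at z = 57 mm), 50 mm from the pivot along local -y. Pressed down (about 28 mm to the stop) it lifts the nose.
- pawl_nose (a point): top of the pawl's bar over its nose, 56 mm from the pivot along local +y; bar 12 mm wide; z = 57 mm with the nose down, about 88 mm thrown over. Pressed down it drops the nose. The pawl's weight (diameter 20 mm, on a short stem, top about 38 mm above the pivot) stands between tail and nose, over the pivot.
- petri: closed petri dish, 62 mm across, 15 mm high, origin at the centre of its underside; stands near the pawl's tail; leave it alone
- cover_box: little white box, 28 x 28 x 18 mm, origin at the centre of its underside; leave it alone
- stain: dark bottle with black cap, diameter 44 mm, 94 mm tall, origin at the centre of its underside; leave it alone
- dropper: brown dropper bottle, diameter 26 mm, 86 mm tall, origin at the centre of its underside; leave it alone

How it is judged:
By the outcome, as a careful person would: the job done as asked, in the order asked, and still so for the second after the job is handed in, with the robot touching nothing.
It also fails if it takes over 51 s, if anything falls off the work surface, if the arm or the gripper's body presses on something with over 40 N, if the wrist force passes 120 N, or if a joint passes its speed limit or range.

### The arm

A 6-joint arm with a two-finger parallel gripper is mounted at the origin on a cart in front of the work surface, level with it; the furniture and walls round the work are solid. World frame = base frame: x ahead of the robot, y to its left, z up, the work surface at z = 0. Lengths are in m, angles in degrees, forces in N, time in s.
With the tool pointing down it reaches from about 0.275 to 0.775 m from the base axis. Payload 14.6 kg.
Tool frame: the origin (TCP) lies on the centre line of the jaws, within the pads' length; the fingertips stand 17 mm ahead of it and the grasp point (between the pads) lies 2 mm behind it; y points along the fingers, z is the direction in which the jaws open and shut, and the axes are right-handed (so a half turn about y gives the same grasp; the last joint's range is limited). The gripper opens to 85 mm and grips with 20 to 120 N. Pads are 22 mm wide; open, the fingers measure 114 mm over their backs; the gripper's body (76 mm by 85 mm) begins 54 mm behind the grasp point. The pads swing forward as they close: fully open they stand 13 mm farther back than shut.
Start: joints at [-84.93, 15.075, -2.767, 72.158, 0, 81.102], TCP at [0.127, -0.509, 0.248] pointing down, gripper open.
Joint ranges: [-151.79, 151.79], [-50.71, 97.33], [-67.44, 78.34], [-121.81, 120.89], [-77.56, 73.72], [-180, 180]. Speed limits (degrees/s): [108.29, 108.29, 147.25, 159.86, 180, 180].

### API

Orientations are given as a 3x3 rotation matrix whose columns are the frame's x, y, z axes.
In Python, from plant import status, imaging, ctrl gives the robot as it stands. The module is installed in compiled form; this text tells all that it offers.
- The arm moves only by the shell command python3 -m inch 'ROWS' [OPENING] [FORCE]. ROWS is JSON, one flat list of numbers, 6 for each row, row after row: the shift along the tool's x, y, z in m, then the turn, a rotation vector about the tool's x, y, z in degrees. In form: [x, y, z, rx, ry, rz, x, y, z, rx, ry, rz, ...]. A call has exactly 8 rows; each row is the pose to reach, as a shift and turn from the pose measured when the call began, along the tool's axes at that moment; what a row does not reach only later rows make up. A row lasts 1/10 s, in which the tool goes at most 50 mm and 8.59 degrees, less where a joint would pass 70% of its speed; a pose out of reach is approached as far as the arm can. A call with a gripper value outside its range is refused whole. OPENING is the opening, from 0 (shut) to 1 (fully open), set as the call begins (- or left out, the last holds). The fingers move at their own pace and stop on an object; FORCE is the grip in N (left out, the last holds). Time passes only in rows, so rows that repeat a pose let the fingers close, or fill a call up. It gives the time, the measured TCP pose, the force and the opening at its end, in the units of the state.
- status.state(): the state, without advancing time (a new reading comes with each control period).
- imaging.camera(name): name is "scene" or "top" or "wrist"; returns (picture, depth): 384x512x3 uint8, red, green, blue; 384x512 float32, m along the optical axis (not along the pixel's ray), 0 where there is no reading.
- imaging.calibration(name): a dict with "mtx" (3x3 intrinsics, pixels), "R" (3x3) and "t" (3): a world point X has camera coordinates R X + t. Camera axes: x right, y down, z forward; pixel columns grow to the right and rows downward; lengths in m; the calibration is good to about 2 mm. The wrist camera is an equidistant fisheye: a pixel r from the principal point sees the ray r / f radians off the axis. A picture is of the moment at which its call begins: read the wrist's pose just before it. calibration takes no time and is no camera call; for the wrist camera it gives the pose at the moment of the call.
- ctrl.finish_job(): hands the job in, once; it reports no verdict.
Trained networks look in the newest picture that a camera, given by its name, has taken for a name from the list of things; names that differ only in an ending like _2 or _b are one class to them, and where a whole thing is asked for, a point or a joint stands for the part that bears it (a point fixed in the world has none). Each returns a list of dicts, best first, with "score" (0 to 1); they miss things now and then, are a little off and sometimes report something else, mostly with a low value. They report only what shows in the picture. A call takes as long as a camera call.
- imaging.boxes_of(camera, label): "box" ([left, top, width, height] in pixels, round what is visible of it).
- imaging.regions_of(camera, label): "mask" (384x512 bool, what is visible of it) and "box" ([left, top, width, height] in pixels, round what is visible of it).
The state is a dict: "time_s": time; "qpos": joint angles; "joint_velocities": joint speeds; "tau": joint torques, N m; "position": TCP position; "orientation": TCP orientation; "wrist_force": force on the tool from outside, world axes, zero at the start; "moment": the same for the moment, N m; "finger_gap": opening from 0.0 (shut) to 1.0 (fully open).
Only numpy, scipy, OpenCV 4.12 (cv2) and the standard library are available. Lean on these libraries where they do the work, as an engineer would, in place of code of your own. Each camera call takes 0.05 s, during which the arm holds its last target.

## Working session

There is one attempt and no reset: what is moved stays moved. The work goes in short steps, Python scripts to look and compute and a shell command to move; the robot and the scene stay as the last step left them, time stands still between calls to the robot, and variables do not carry over. Pictures are saved under pics/ and viewed, and the job is handed in when it is done.

```bash
mkdir -p pics; python3 - <<'E'
from plant import status, imaging, ctrl
import cv2,numpy as np
s=status.state(); print(s)
for n in ["scene","top"]:
    p,d=imaging.camera(n); cv2.imwrite(f"pics/{n}0.png",p[:,:,::-1]); np.save(f"{n}_d.npy",d); np.save(f"{n}_p.npy",p)
    c=imaging.calibration(n); print(n,c)
    for l in ["indexer","wheel","peg0","peg1","pawl","pawl_tail","pawl_nose","petri","stain","dropper","cover_box"]:
        r=imaging.boxes_of(n,l); print(l,[(x["score"],x["box"]) for x in r[:3]])
print(status.state()["time_s"])
E
```

```text
{'time_s': 0.0, 'qpos': array([-8.49302369e+01,  1.51008073e+01, -2.80542586e+00,  7.21590564e+01,
        5.77492038e-04,  8.11039812e+01]), 'joint_velocities': array([-0.12711873,  0.07466635,  0.03952882,  0.01300336, -0.08533309,
       -0.01996175]), 'tau': array([ 2.67952899e-03, -6.37620020e+01,  3.84575737e+01,  1.35803752e-02,
        1.69840482e-04,  8.05821458e-06]), 'position': array([ 0.12669597, -0.50920338,  0.24779659]), 'orientation': array([[-9.70440043e-01, -9.06579620e-05,  2.41342317e-01],
       [-2.41342263e-01,  1.13595085e-03, -9.70439396e-01],
       [-1.86174952e-04, -9.99999351e-01, -1.12425179e-03]]), 'wrist_force': array([-0.61539875, -0.67856725, -0.14659049]), 'moment': array([ 0.00172277, -0.03465005,  0.01729922]), 'finger_gap': 0.9975455201375162}
scene {'mtx': array([[479.07704542,   0.        , 262.20210093],
       [  0.        , 479.07704542, 193.37424988],
       [  0.        ,   0.        ,   1.        ]]), 'R': array([[-0.77322847, -0.63411839, -0.00340693],
       [-0.48457043,  0.59432181, -0.6418513 ],
       [ 0.40903452, -0.4946468 , -0.
[... 890 characters left out ...]
]]), 'R': array([[ 1.10632375e-02, -9.99938786e-01,  1.72819757e-04],
       [-9.85220379e-01, -1.09299384e-02, -1.70942506e-01],
       [ 1.70933931e-01,  1.72091200e-03, -9.85280990e-01]]), 't': array([-0.08921922,  0.54703931,  1.05757425])}
indexer [(0.55, [158.8, 155.6, 100.9, 71.7])]
wheel []
peg0 [(0.6, [155.4, 156.9, 72.4, 71.6])]
peg1 [(0.6, [155.4, 156.9, 72.4, 71.6])]
pawl [(0.8, [198.1, 199.6, 56.2, 18.9]), (0.58, [157.9, 154.8, 68.7, 69.2])]
pawl_tail [(0.94, [197.2, 203.1, 53.6, 18.7])]
pawl_nose [(0.82, [200.9, 198.1, 54.1, 20.9])]
petri [(0.59, [267.6, 167.4, 25.3, 26.7])]
stain [(0.62, [339.1, 192.4, 20.7, 23.4])]
dropper []
cover_box [(0.57, [217.7, 133.7, 10.3, 10.4])]
1.2
```

```bash
python3 - <<'E'
import cv2
a=cv2.imread("pics/scene0.png"); b=cv2.imread("pics/top0.png")
cv2.imwrite("pics/sc_crop.png",cv2.resize(a[120:300,160:380],None,fx=3.5,fy=3.3,interpolation=cv2.INTER_CUBIC)[:600,:800])
cv2.imwrite("pics/top_crop.png",cv2.resize(b[120:260,140:380],None,fx=3.3,fy=3.3,interpolation=cv2.INTER_CUBIC))
E
```

```text
(no output)
```

View pics/sc_crop.png

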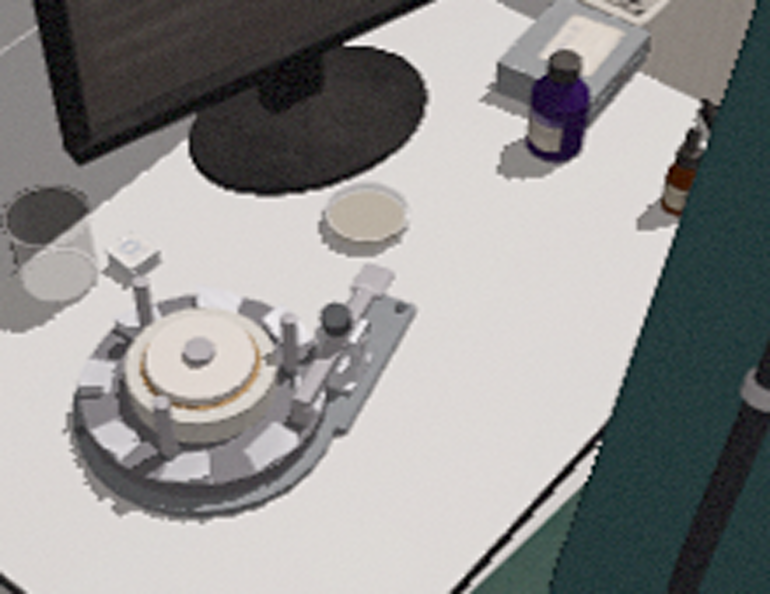

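View pics/top_crop.png

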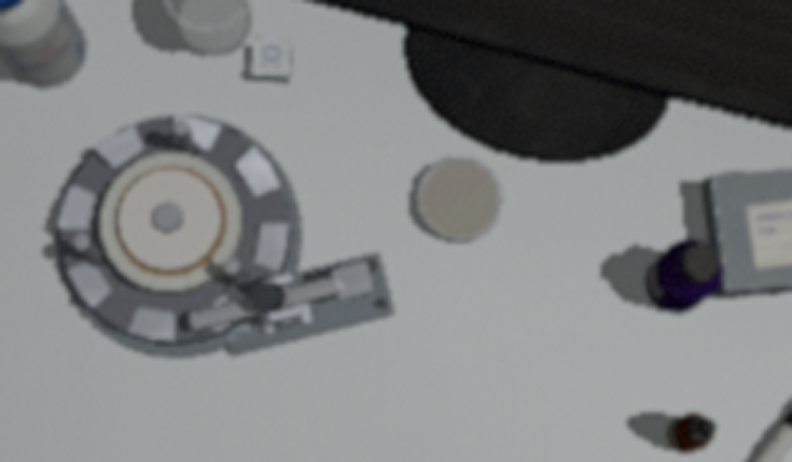

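View pics/scene0.png

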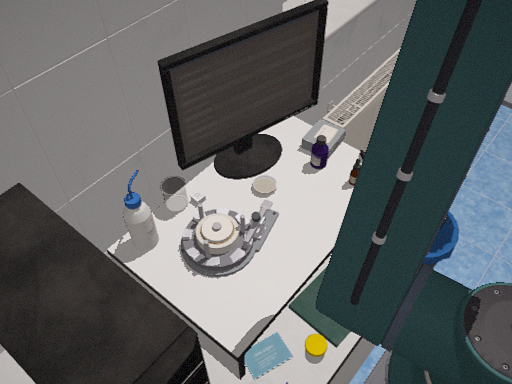

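View pics/top0.png

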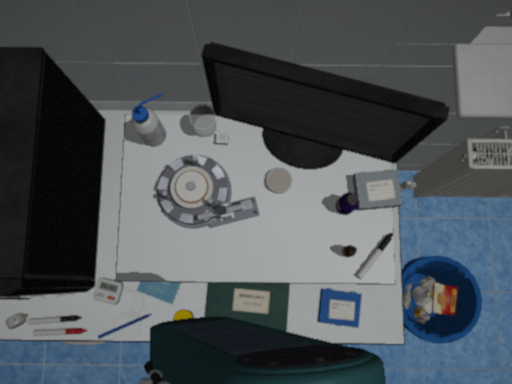

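```bash
cat > h.py <<'E'
import numpy as np
from plant import imaging
def cloud(n,d,c=None):
    c=c or imaging.calibration(n); K=c["mtx"]
    v,u=np.mgrid[0:384,0:512]
    P=np.stack([(u-K[0,2])/K[0,0]*d,(v-K[1,2])/K[1,1]*d,d],-1)
    return (P-c["t"])@c["R"]
def onz(n,u,v,z):
    c=imaging.calibration(n);K=c["mtx"]
    r=c["R"].T@np.array([(u-K[0,2])/K[0,0],(v-K[1,2])/K[1,1],1]); o=-c["R"].T@c["t"]
    return o+r*(z-o[2])/r[2]
def proj(n,X):
    c=imaging.calibration(n);K=c["mtx"];p=(c["R"]@np.asarray(X).T).T+c["t"]
    return np.stack([K[0,0]*p[...,0]/p[...,2]+K[0,2],K[1,1]*p[...,1]/p[...,2]+K[1,2]],-1)
E
python3 - <<'E'
from h import *
for n in ["top","scene"]:
    P=cloud(n,np.load(n+"_d.npy")); np.save(n+"_P.npy",P)
    def at(u,v): print(n,u,v,np.round(P[v,u],4))
    if n=="top":
        for u,v in [(190,186),(190,210),(246,204),(221,208),(278,180),(165,240)]: at(u,v)
        for nm,(u,v,z) in dict(hub=(190.5,185.5,.06),tail=(247,204,.057),weight=(220.5,209,.09)).items(): print(nm,onz(n,u,v,z))
    else:
        for u,v in [(217,227),(256,217),(267,205),(264,186),(240,240)]: at(u,v)
# tape top: z 0.05-0.058
A=[]
for n in ["top","scene"]:
    P=np.load(n+"_P.npy"); 
    m=(P[...,2]>.05)&(P[...,2]<.06)&(np.hypot(P[...,0]-.5,P[...,1]-.1)<.3)
    vv,uu=np.nonzero(m); print(n,m.sum(), P[m].min(0),P[m].max(0),np.median(P[m],0))
E
```

```text
top 190 186 [0.5719 0.0527 0.0719]
top 190 210 [0.5246 0.0565 0.0287]
top 246 204 [ 0.5349 -0.0717  0.0595]
top 221 208 [ 0.5216 -0.0177  0.0832]
top 278 180 [ 0.5998 -0.1452  0.0153]
top 165 240 [ 0.4581  0.1164 -0.0029]
hub [0.57539683 0.05317992 0.06      ]
tail [ 0.53530614 -0.07386721  0.057     ]
weight [ 0.51834284 -0.01712426  0.09      ]
scene 217 227 [0.5688 0.0559 0.0742]
scene 256 217 [ 0.5144 -0.0121  0.0862]
scene 267 205 [ 0.531  -0.071   0.0578]
scene 264 186 [ 0.5951 -0.1386  0.0174]
scene 240 240 [0.5285 0.0283 0.0301]
top 1402 [ 0.33574443 -0.08735152  0.05000588] [0.76177893 0.32833603 0.05999414] [0.54823361 0.04433954 0.05496332]
scene 1087 [ 0.49854618 -0.08515607  0.05000341] [0.76183235 0.18275966 0.05999991] [0.54935492 0.03767306 0.05576834]
```

```bash
cat > fit.py <<'E'
from h import *
from scipy.optimize import minimize
Q=[]
for n in ["top","scene"]:
    P=np.load(n+"_P.npy").reshape(-1,3); Q.append(P[(np.hypot(P[:,0]-.55,P[:,1])<.2)&(P[:,2]>-.02)&(P[:,2]<.1)])
def H(x,y):
    r=np.hypot(x,y); z=np.zeros_like(x)
    z[r<.088]=.012; z[(abs(x+.071)<.023)&(y<0)&(y>-.135)]=.012
    z[r<.08]=.036; z[r<.062]=.03; z[r<.048]=.055
    z[(abs(x+.071)<.006)&(y<0)&(y>-.11)]=.057
    z[(abs(x+.071)<.011)&(abs(y+.11)<.013)]=.057
    z[np.hypot(x+.071,y+.06)<.01]=.09
    return z
def cost(p,Q):
    c,s=np.cos(p[2]),np.sin(p[2]); dx=Q[:,0]-p[0];dy=Q[:,1]-p[1]
    lx=c*dx+s*dy; ly=-s*dx+c*dy
    return np.minimum(abs(H(lx,ly)-Q[:,2]),.02).mean()
for nm,q in [("top",Q[0]),("scene",Q[1]),("both",np.vstack(Q))]:
    best=None
    for a in np.arange(10,24,2):
        r=minimize(cost,[.572,.053,np.radians(a)],args=(q,),method="Nelder-Mead",options=dict(initial_simplex=np.array([[.572,.053,np.radians(a)]]*4)+np.vstack([[0,0,0],np.diag([.008,.008,.05])])))
        if best is None or r.fun<best.fun:best=r
    print(nm,best.x[:2],np.degrees(best.x[2]),best.fun)
E
python3 fit.py
```

```text
top [0.57427224 0.05222989] 14.99270078492061 0.003610713040507134
scene [0.5752101  0.05130038] 14.238073496819911 0.004067464384555046
both [0.5744096  0.05209652] 14.784366780015628 0.0038415090029691235
```

```bash
cat >> h.py <<'E'
O=np.array([.5744,.0521]);YAW=np.radians(14.9)
def w(x,y,z=0,O=None,yaw=None):
    import h
    O=h.O if O is None else O; yaw=h.YAW if yaw is None else yaw
    c,s=np.cos(yaw),np.sin(yaw); return np.array([O[0]+c*x-s*y,O[1]+s*x+c*y,z])
def feats(wh=0,pa=0):
    F={}
    for i,a in enumerate([-82.5,37.5,157.5]):
        t=np.radians(180+a)+wh; F[f"peg{i}"]=w(.058*np.cos(t),.058*np.sin(t),.09); F[f"peg{i}b"]=w(.058*np.cos(t),.058*np.sin(t),.057)
    F["tail"]=w(-.071,-.06-.05*np.cos(pa)+.005*np.sin(pa),.057-.05*np.sin(pa)); F["nose"]=w(-.071,-.06+.056*np.cos(pa),.057+.056*np.sin(pa)); F["weight"]=w(-.071,-.06-.038*np.sin(pa),.09); F["cen"]=w(0,0,.055)
    return F
def overlay(n,p,out,crop,s,wh=0,pa=0):
    import cv2
    u0,v0,u1,v1=crop
    im=cv2.resize(p[v0:v1,u0:u1,::-1],None,fx=s,fy=s,interpolation=cv2.INTER_CUBIC)
    def dr(X): return ((proj(n,X)-[u0,v0]+.5)*s).astype(int)
    t=np.linspace(0,2*np.pi,80)
    for r,z in [(.088,.0),(.048,.055)]:
        cv2.polylines(im,[dr(np.array([w(r*np.cos(a),r*np.sin(a),z) for a in t]))],True,(0,255,0),1)
    cv2.polylines(im,[dr(np.array([w(-.094,-.135,.01),w(-.048,-.135,.01),w(-.048,-.07,.01),w(-.094,-.07,.01)]))],True,(255,0,0),1)
    for k,X in feats(wh,pa).items():
        q=dr(X[None])[0]; cv2.circle(im,tuple(map(int,q)),4,(0,0,255),1); cv2.putText(im,k,tuple(map(int,q+4)),0,.4,(0,0,255),1)
    cv2.imwrite(out,im)
E
python3 - <<'E'
from h import *
overlay("top",np.load("top_p.npy"),"pics/ot.png",(145,140,275,240),6)
overlay("scene",np.load("scene_p.npy"),"pics/os.png",(170,170,290,280),5)
for k,v in feats().items(): print(k,np.round(v,4))
E
```

```text
peg0 [0.5523 0.1057 0.09  ]
peg0b [0.5523 0.1057 0.057 ]
peg1 [0.539  0.0061 0.09  ]
peg1b [0.539  0.0061 0.057 ]
peg2 [0.6319 0.0444 0.09  ]
peg2b [0.6319 0.0444 0.057 ]
tail [ 0.5341 -0.0725  0.057 ]
nose [0.5068 0.03   0.057 ]
weight [ 0.5212 -0.0241  0.09  ]
cen [0.5744 0.0521 0.055 ]
```

View pics/ot.png

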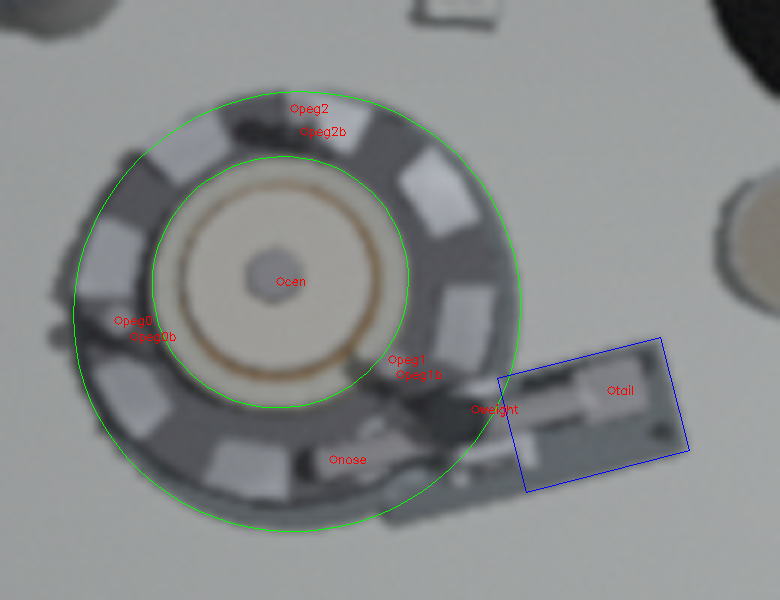

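View pics/os.png

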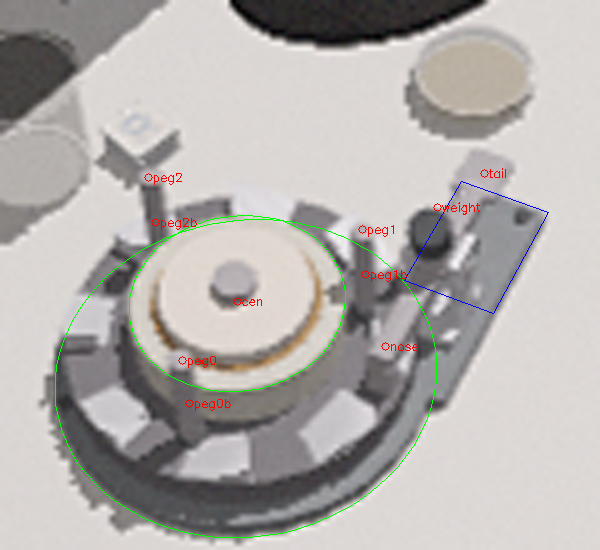

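```bash
cat >> h.py <<'E'
def go(target,yawx=None):
    from plant import status
    s=status.state(); R=s["orientation"]; d=np.asarray(target)-s["position"]
    print("t",round(s["time_s"],2),"pos",np.round(s["position"],4),"F",np.round(s["wrist_force"],2),"gap",round(s["finger_gap"],3))
    print("shift tool",np.round(R.T@d,4), "toolx yaw",round(float(np.degrees(np.arctan2(R[1,0],R[0,0]))),2), "ydown",np.round(R[:,1],4))
    return R.T@d
E
python3 - <<'E'
from h import *
for n,b in dict(top=[("petri",280,180.5),("stain",349,204),("cover",223,139)],scene=[("dropper",355,174)]).items():
    P=np.load(n+"_P.npy")
    for k,u,v in b: print(k,np.round(P[int(v),int(u)],3))
P=np.vstack([np.load(n+"_P.npy").reshape(-1,3) for n in ["top","scene"]])
m=(P[:,2]>.1)&(P[:,0]>.3)&(abs(P[:,1])<.3)
q=P[m]
for y in np.arange(-.3,.3,.05):
    k=q[(q[:,1]>=y)&(q[:,1]<y+.05)]
    print(round(y,2),len(k), k[:,0].min() if len(k) else None, k[:,2].min() if len(k) else None)
go([.535,-.076,.20])
E
```

```text
petri [ 0.6   -0.15   0.016]
stain [ 0.533 -0.296  0.084]
cover [ 0.697 -0.015  0.019]
dropper [ 0.432 -0.296  0.041]
-0.3 6298 0.6417375681109113 0.10027835202797143
-0.25 6505 0.6570958660681622 0.10076533741954785
-0.2 7666 0.3000237560769027 0.10146442156007433
-0.15 8925 0.300000599281505 0.10035771164808409
-0.1 8711 0.30000116380768815 0.10009683542254107
-0.05 8615 0.7101911440611982 0.1000811704295558
-0.0 5100 0.7230174476603479 0.1000274191025094
0.05 5781 0.8343854893276793 0.10014131399170312
0.1 7161 0.680746274252704 0.1000417746681033
0.15 8070 0.6788275244724531 0.10006666376522289
0.2 6272 0.8353920409042006 0.10007294972372079
0.25 4220 0.8351030706870838 0.1002776156352263
t 1.2 pos [ 0.1267 -0.5095  0.2483] F [ 0.33 -0.39 -0.19] gap 1.001
shift tool [-0.5009  0.0483 -0.3221] toolx yaw -166.03 ydown [-0.  0. -1.]
```

```bash
python3 -m inch '[-0.02,0,-0.013,0,0,0, -0.055,0,-0.035,0,0,0, -0.095,0,-0.06,0,0,0, -0.135,0,-0.085,0,0,0, -0.175,0,-0.11,0,0,0, -0.215,0,-0.137,0,0,0, -0.25,0,-0.16,0,0,0, -0.28,0,-0.18,0,0,0]' 0 20; python3 -c "
from h import *
go([.535,-.076,.15])"
```

```text
time_s: 2.0
position: [0.3561, -0.2654, 0.2485]
orientation: [[-0.97, 0.0, 0.242], [-0.242, -0.0, -0.97], [-0.0, -1.0, 0.0]]
wrist_force: [-0.5, -0.1, 0.0]
finger_gap: -0.0
t 2.0 pos [ 0.3561 -0.2654  0.2485] F [-0.53 -0.12  0.04] gap -0.0
shift tool [-0.2194  0.0985 -0.1405] toolx yaw -165.99 ydown [ 4.e-04 -2.e-04 -1.e+00]
```

```bash
python3 -m inch '[-0.03,0.005,-0.02,0,0,0, -0.07,0.015,-0.045,0,0,0, -0.11,0.03,-0.07,0,0,0, -0.15,0.05,-0.096,0,0,0, -0.18,0.07,-0.116,0,0,0, -0.205,0.09,-0.131,0,0,0, -0.219,0.098,-0.14,0,0,0, -0.219,0.098,-0.14,0,0,0]'; python3 - <<'E'
from h import *
import cv2
go([.535,-.076,.092])
for n in ["wrist","scene","top"]:
    p,d=imaging.camera(n); cv2.imwrite(f"pics/{n}1.png",p[:,:,::-1]); np.save(f"{n}1_p.npy",p); np.save(f"{n}1_d.npy",d)
c=imaging.calibration("wrist"); print(c)
a=cv2.resize(cv2.imread("pics/scene1.png")[160:290,160:300],None,fx=4,fy=4,interpolation=cv2.INTER_CUBIC)
cv2.imwrite("pics/c1.png",a)
E
```

```text
time_s: 2.8
position: [0.5351, -0.0754, 0.1496]
orientation: [[-0.97, -0.001, 0.244], [-0.244, 0.0, -0.97], [0.001, -1.0, -0.001]]
wrist_force: [-0.0, -0.3, 0.0]
finger_gap: -0.002
t 2.8 pos [ 0.5351 -0.0754  0.1496] F [-0.04 -0.26  0.01] gap -0.002
shift tool [0.0002 0.0576 0.0006] toolx yaw -165.88 ydown [-1.2e-03  3.0e-04 -1.0e+00]
{'mtx': array([[297.31863964,   0.        , 258.69331224],
       [  0.        , 297.31863964, 188.85233437],
       [  0.        ,   0.        ,   1.        ]]), 'R': array([[ 2.40654791e-01, -9.70610287e-01,  9.70332105e-04],
       [-9.36502969e-01, -2.31935240e-01,  2.62998545e-01],
       [-2.55044039e-01, -6.42005786e-02, -9.64795742e-01]]), 't': array([-0.20400938,  0.47398156,  0.41657489])}
```

View pics/wrist1.png

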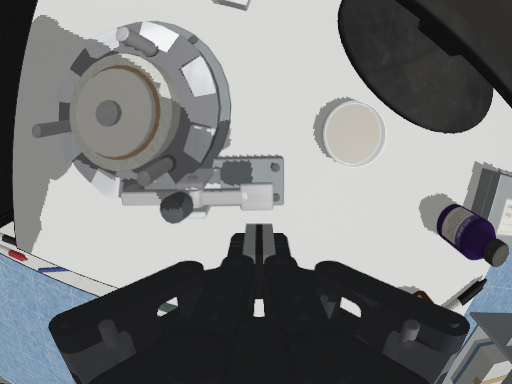

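View pics/c1.png

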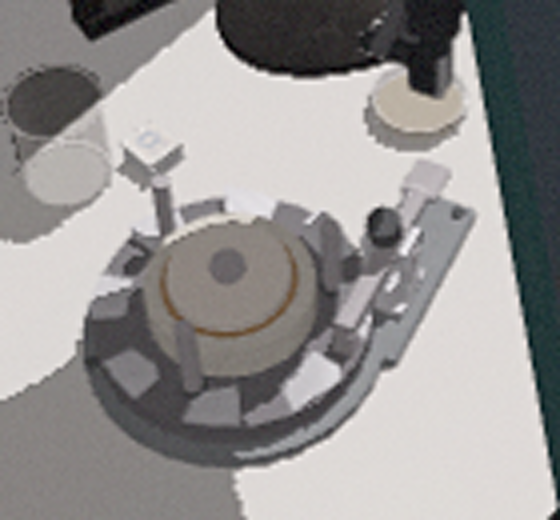

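```bash
cat >> h.py <<'E'
def fray(c,u,v):
    K=c["mtx"];x=u-K[0,2];y=v-K[1,2];r=np.hypot(x,y);a=r/K[0,0]
    return np.array([np.sin(a)*x/r,np.sin(a)*y/r,np.cos(a)])
def fonz(c,u,v,z):
    r=c["R"].T@fray(c,u,v);o=-c["R"].T@c["t"];return o+r*(z-o[2])/r[2]
def fproj(c,X):
    p=(c["R"]@np.asarray(X).T).T+c["t"];rr=np.hypot(p[...,0],p[...,1]);a=np.arctan2(rr,p[...,2])*c["mtx"][0,0]
    return np.stack([a*p[...,0]/rr+c["mtx"][0,2],a*p[...,1]/rr+c["mtx"][1,2]],-1)
def foverlay(c,p,out,crop,s,wh=0,pa=0):
    import cv2
    u0,v0,u1,v1=crop
    im=cv2.resize(p[v0:v1,u0:u1,::-1],None,fx=s,fy=s,interpolation=cv2.INTER_CUBIC)
    dr=lambda X:((fproj(c,X)-[u0,v0]+.5)*s).astype(int)
    t=np.linspace(0,2*np.pi,80)
    for r,z in [(.088,.0),(.048,.055)]:
        cv2.polylines(im,[dr(np.array([w(r*np.cos(a),r*np.sin(a),z) for a in t]))],True,(0,255,0),1)
    for k,X in feats(wh,pa).items():
        q=dr(X[None])[0]; cv2.circle(im,tuple(map(int,q)),4,(0,0,255),1); cv2.putText(im,k,tuple(map(int,q+4)),0,.4,(0,0,255),1)
    cv2.imwrite(out,im)
E
python3 - <<'E'
from h import *
import pickle
c=imaging.calibration("wrist"); pickle.dump(c,open("c1.pkl","wb"))
foverlay(c,np.load("wrist1_p.npy"),"pics/ow1.png",(0,0,300,250),2.4)
s=np.array([.5351,-.0754,.1496])
print("tip proj",fproj(c,s-[0,0,.017]),"tail",fonz(c,257,196,.057))
E
```

```text
tip proj [255.08415661 236.20359126] tail [ 0.53507082 -0.07611348  0.057     ]
```

View pics/ow1.png

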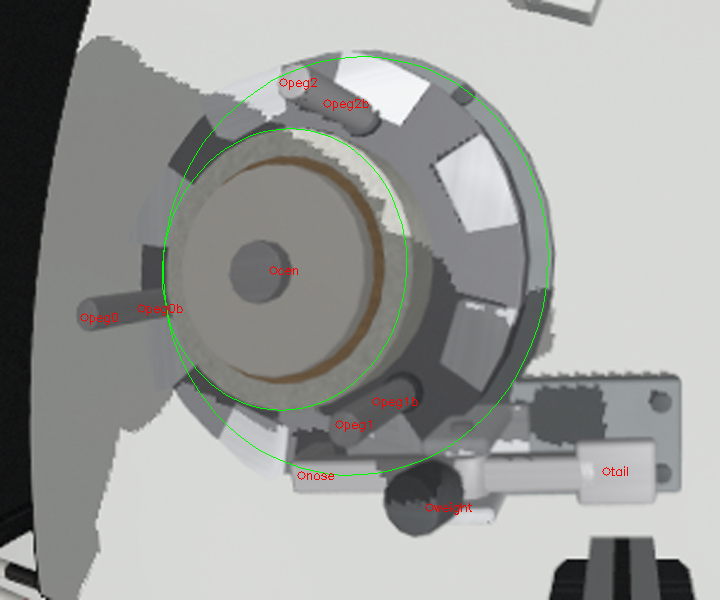

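```bash
python3 -m inch '[0,0.02,0.002,0,0,0, 0,0.045,0.002,0,0,0, 0,0.06,0.002,0,0,0, 0,0.067,0.002,0,0,0, 0,0.07,0.002,0,0,0, 0,0.073,0.002,0,0,0, 0,0.075,0.002,0,0,0, 0,0.077,0.002,0,0,0]'
```

```text
time_s: 3.75
position: [0.5353, -0.0796, 0.0747]
orientation: [[-0.97, 0.002, 0.241], [-0.241, -0.001, -0.97], [-0.002, -1.0, 0.001]]
wrist_force: [-0.2, 0.2, 1.2]
finger_gap: -0.001
```

```bash
python3 -m inch '[0,0.002,0,0,0,0, 0,0.004,0,0,0,0, 0,0.006,0,0,0,0, 0,0.008,0,0,0,0, 0,0.010,0,0,0,0, 0,0.012,0,0,0,0, 0,0.013,0,0,0,0, 0,0.014,0,0,0,0]'
```

```text
time_s: 4.55
position: [0.5353, -0.0796, 0.0606]
orientation: [[-0.97, 0.002, 0.241], [-0.241, -0.001, -0.97], [-0.002, -1.0, 0.001]]
wrist_force: [-0.1, -0.6, -0.4]
finger_gap: -0.004
```

```bash
python3 -m inch '[0,0.001,0,0,0,0, 0,0.002,0,0,0,0, 0,0.003,0,0,0,0, 0,0.004,0,0,0,0, 0,0.005,0,0,0,0, 0,0.006,0,0,0,0, 0,0.006,0,0,0,0, 0,0.006,0,0,0,0]'; python3 - <<'E'
from h import *
import cv2
c=imaging.calibration("wrist")
p,d=imaging.camera("wrist"); cv2.imwrite("pics/w2.png",cv2.resize(p[100:300,50:350,::-1],None,fx=2.5,fy=2.5,interpolation=cv2.INTER_CUBIC))
p,d=imaging.camera("scene"); cv2.imwrite("pics/s2.png",cv2.resize(p[160:290,160:300,::-1],None,fx=4,fy=4,interpolation=cv2.INTER_CUBIC))
go([0,0,0])
E
```

```text
time_s: 5.35
position: [0.5354, -0.0796, 0.0546]
orientation: [[-0.97, 0.002, 0.241], [-0.241, -0.001, -0.97], [-0.002, -1.0, 0.001]]
wrist_force: [0.2, -0.0, -0.6]
finger_gap: -0.0
t 5.45 pos [ 0.5354 -0.0796  0.0546] F [ 0.04 -0.5   0.42] gap 0.003
shift tool [ 0.5004  0.0535 -0.2066] toolx yaw -166.03 ydown [ 0.0019 -0.001  -1.    ]
```

View pics/w2.png

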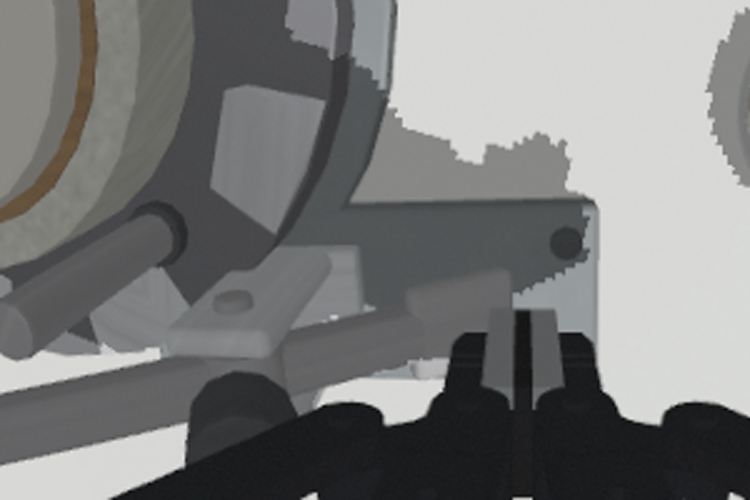

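View pics/s2.png

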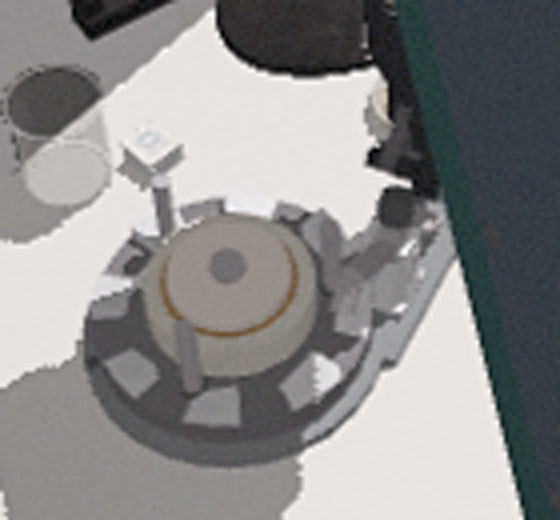

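```bash
python3 -m inch '[0,0.001,0,0,0,0, 0,0.002,0,0,0,0, 0,0.003,0,0,0,0, 0,0.004,0,0,0,0, 0,0.005,0,0,0,0, 0,0.005,0,0,0,0, 0,0.005,0,0,0,0, 0,0.005,0,0,0,0]'
```

```text
time_s: 6.25
position: [0.5354, -0.0796, 0.0497]
orientation: [[-0.97, 0.002, 0.241], [-0.241, -0.001, -0.97], [-0.002, -1.0, 0.001]]
wrist_force: [0.1, -0.5, -0.7]
finger_gap: -0.004
```

```bash
python3 -m inch '[0,-0.003,0,0,0,0, 0,-0.01,0.001,0,0,0, 0,-0.025,0.002,0,0,0, 0,-0.045,0.002,0,0,0, 0,-0.065,0.002,0,0,0, 0,-0.085,0.002,0,0,0, 0,-0.095,0.002,0,0,0, 0,-0.1,0.002,0,0,0]'; python3 - <<'E'
from h import *
import cv2
import h; h.O=np.array([.5745,.0508])
c=imaging.calibration("wrist")
p,d=imaging.camera("wrist"); foverlay(c,p,"pics/w3.png",(0,0,300,250),2.4,0,.6)
p,d=imaging.camera("scene"); cv2.imwrite("pics/s3.png",cv2.resize(p[160:290,160:300,::-1],None,fx=4,fy=4,interpolation=cv2.INTER_CUBIC))
go([0,0,0])
for k,v in feats(0,.6).items():print(k,np.round(v,4))
E
```

```text
time_s: 7.05
position: [0.536, -0.0816, 0.1507]
orientation: [[-0.97, 0.003, 0.241], [-0.241, -0.001, -0.97], [-0.003, -1.0, 0.002]]
wrist_force: [-1.1, -0.6, -0.3]
finger_gap: 0.003
t 7.15 pos [ 0.5358 -0.0815  0.1499] F [-0.26  0.44  0.07] gap 0.004
shift tool [ 0.5005  0.1485 -0.2087] toolx yaw -166.03 ydown [ 0.0023 -0.0011 -1.    ]
peg0 [0.5524 0.1044 0.09  ]
peg0b [0.5524 0.1044 0.057 ]
peg1 [0.5391 0.0048 0.09  ]
peg1b [0.5391 0.0048 0.057 ]
peg2 [0.632  0.0431 0.09  ]
peg2b [0.632  0.0431 0.057 ]
tail [ 0.5312 -0.0626  0.0288]
nose [0.5094 0.0192 0.0886]
weight [ 0.5268 -0.0462  0.09  ]
cen [0.5745 0.0508 0.055 ]
```

View pics/w3.png

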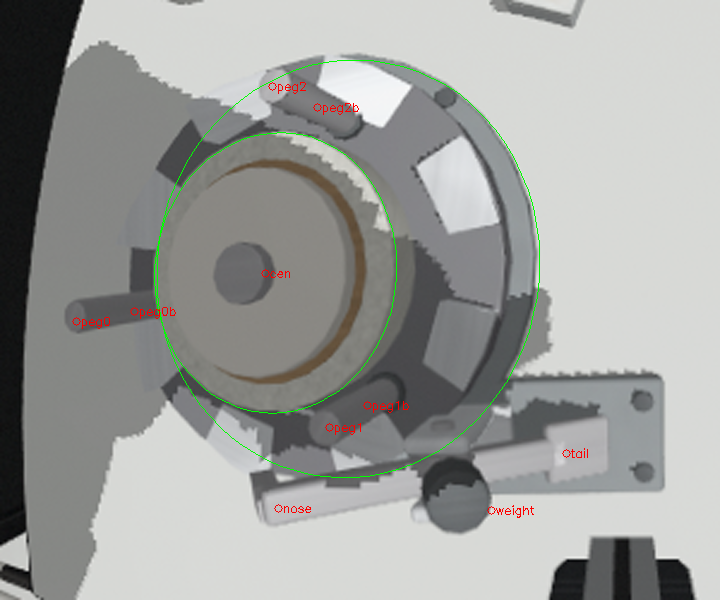

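View pics/s3.png

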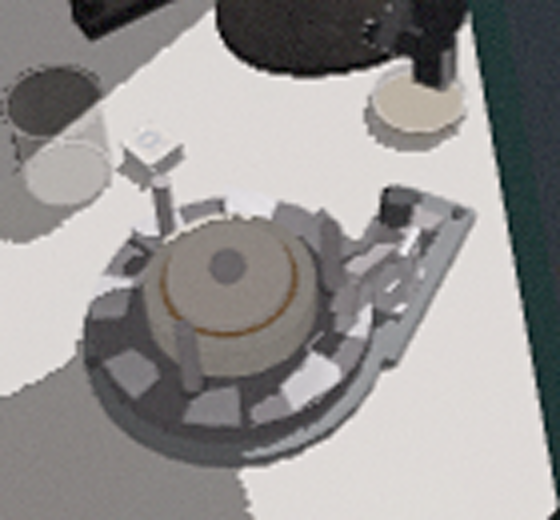

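```bash
python3 -m inch '[-0.008,0,-0.02,0,-4,0, -0.022,0,-0.05,0,-11,0, -0.038,0,-0.088,0,-18,0, -0.054,0,-0.125,0,-25,0, -0.070,0,-0.16,0,-30,0, -0.080,0,-0.183,0,-31,0, -0.0842,0,-0.1934,0,-31,0, -0.0842,0,-0.1934,0,-31,0]'; python3 -c "
from h import *
go([.571,.126,.082])"
```

```text
time_s: 7.95
position: [0.5705, 0.1274, 0.1489]
orientation: [[-0.707, 0.001, 0.707], [-0.707, -0.001, -0.707], [0.0, -1.0, 0.002]]
wrist_force: [-0.7, -0.5, 0.2]
finger_gap: 0.003
t 7.95 pos [0.5705 0.1274 0.1489] F [-0.71 -0.53  0.19] gap 0.003
shift tool [0.0006 0.0669 0.0012] toolx yaw -134.97 ydown [ 0.0011 -0.0012 -1.    ]
```

```bash
python3 -m inch '[0,0.01,0.001,0,0,0, 0,0.025,0.001,0,0,0, 0,0.04,0.001,0,0,0, 0,0.055,0.001,0,0,0, 0,0.062,0.001,0,0,0, 0,0.066,0.001,0,0,0, 0,0.066,0.001,0,0,0, 0,0.066,0.001,0,0,0]'; python3 - <<'E'
from h import *
import cv2
import h; h.O=np.array([.5745,.0508])
c=imaging.calibration("wrist")
p,d=imaging.camera("wrist"); foverlay(c,p,"pics/w4.png",(50,0,350,250),2.4,0,.6)
p,d=imaging.camera("scene"); cv2.imwrite("pics/s4.png",cv2.resize(p[160:290,160:300,::-1],None,fx=4,fy=4,interpolation=cv2.INTER_CUBIC))
go([0,0,0])
E
```

```text
time_s: 8.75
position: [0.5716, 0.1263, 0.0833]
orientation: [[-0.707, 0.002, 0.707], [-0.707, -0.001, -0.707], [-0.0, -1.0, 0.002]]
wrist_force: [0.3, -0.5, 0.5]
finger_gap: 0.002
t 8.85 pos [0.5716 0.1265 0.0834] F [-0.11  0.38 -0.08] gap -0.002
shift tool [ 0.4936  0.0824 -0.3151] toolx yaw -134.98 ydown [ 0.0021 -0.0012 -1.    ]
```

View pics/w4.png

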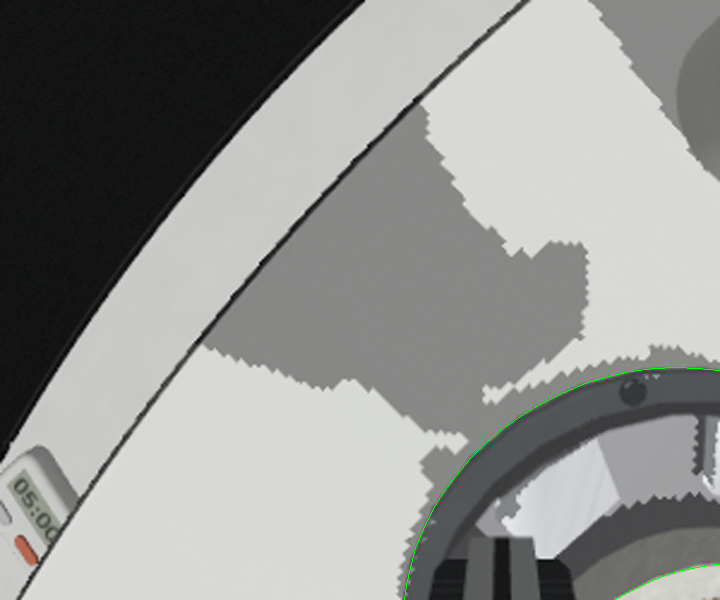

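View pics/s4.png

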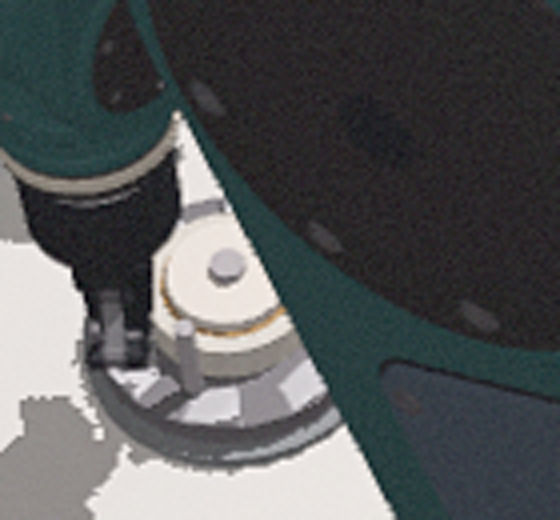

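```bash
python3 -m inch '[0.004,0,0,0,0,0, 0.008,0,0,0,0,0, 0.012,0,0,0,0,0, 0.016,0,0,0,0,0, 0.02,0,0,0,0,0, 0.024,0,0,0,0,0, 0.028,0,0,0,0,0, 0.032,0,0,0,0,0]'; python3 - <<'E'
from h import *
import cv2
go([0,0,0])
p,d=imaging.camera("top"); cv2.imwrite("pics/t5.png",cv2.resize(p[130:250,130:280,::-1],None,fx=5,fy=5,interpolation=cv2.INTER_CUBIC))
p,d=imaging.camera("scene"); cv2.imwrite("pics/s5.png",cv2.resize(p[160:290,160:300,::-1],None,fx=4,fy=4,interpolation=cv2.INTER_CUBIC))
E
```

```text
time_s: 9.65
position: [0.5488, 0.1036, 0.0834]
orientation: [[-0.707, 0.002, 0.707], [-0.707, -0.001, -0.707], [-0.001, -1.0, 0.002]]
wrist_force: [1.2, 3.6, 1.6]
finger_gap: 0.001
t 9.65 pos [0.5488 0.1036 0.0834] F [1.25 3.63 1.64] gap 0.001
shift tool [ 0.4612  0.0824 -0.3151] toolx yaw -134.98 ydown [ 0.0021 -0.0012 -1.    ]
```

View pics/t5.png

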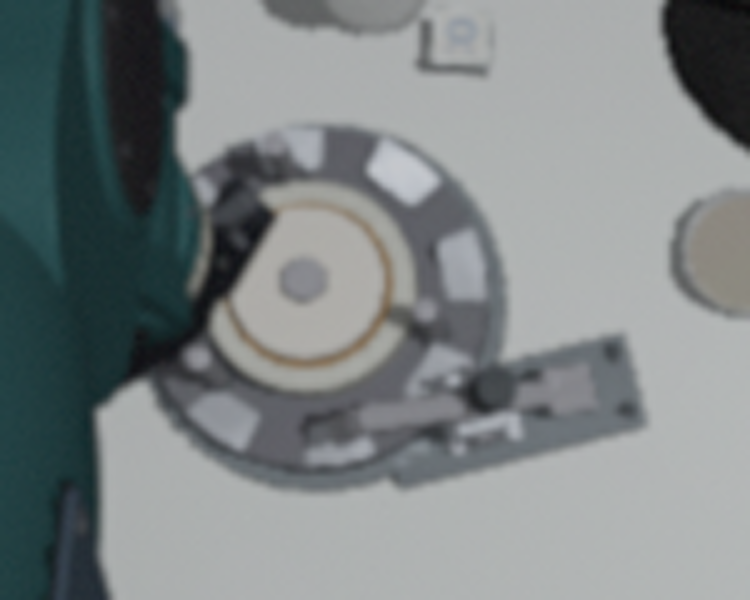

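View pics/s5.png

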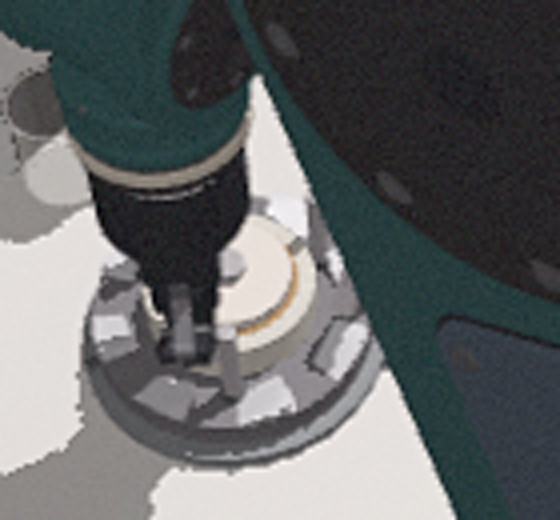

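```bash
cat >> h.py <<'E'
def ang(n,u,v,peg,O=(.5745,.0510)):
    X=onz(n,u,v,.09)[:2]-O; a=np.degrees(np.arctan2(X[1],X[0])); base=14.9+180+[-82.5,37.5,157.5][peg]
    print(n,"peg",peg,"r",round(float(np.hypot(*X)),4),"wheel deg",round(float((a-base+180)%360-180),1))
E
python3 - <<'E'
from h import *
# start pictures for reference (ot.png crop 145,140 x6)
ang("top",145+127/6-.5,140+319/6-.5,0);ang("top",145+393/6-.5,140+366/6-.5,1)
ang("scene",170+182/5-.5,170+370/5-.5,0);ang("scene",170+363/5-.5,170+240/5-.5,1)
print()
ang("top",130+426/5-.5,130+308/5-.5,1);ang("top",130+197/5-.5,130+357/5-.5,0)
ang("scene",160+227/4-.5,160+330/4-.5,0)
E
```

```text
top peg 0 r 0.0561 wheel deg 0.3
top peg 1 r 0.0587 wheel deg -2.4
scene peg 0 r 0.0637 wheel deg 1.1
scene peg 1 r 0.0567 wheel deg -6.5

top peg 1 r 0.0572 wheel deg 20.4
top peg 0 r 0.0592 wheel deg 19.6
scene peg 0 r 0.0576 wheel deg 20.9
```

```bash
python3 -m inch '[0.003,0,0,0,0,0, 0.007,0,0,0,0,0, 0.011,0,0,0,0,0, 0.015,0,0,0,0,0, 0.018,0,0,0,0,0, 0.021,0,0,0,0,0, 0.023,0,0,0,0,0, 0.024,0,0,0,0,0]'; python3 - <<'E'
from h import *
import cv2
go([0,0,0])
p,d=imaging.camera("top"); cv2.imwrite("pics/t6.png",cv2.resize(p[130:250,130:280,::-1],None,fx=5,fy=5,interpolation=cv2.INTER_CUBIC))
p,d=imaging.camera("scene"); cv2.imwrite("pics/s6.png",cv2.resize(p[160:290,160:300,::-1],None,fx=4,fy=4,interpolation=cv2.INTER_CUBIC))
E
```

```text
time_s: 10.55
position: [0.5317, 0.0861, 0.0835]
orientation: [[-0.707, 0.002, 0.707], [-0.707, -0.002, -0.707], [-0.0, -1.0, 0.003]]
wrist_force: [3.4, 0.7, 1.4]
finger_gap: 0.001
t 10.55 pos [0.5317 0.0861 0.0835] F [3.41 0.68 1.41] gap 0.001
shift tool [ 0.4369  0.0825 -0.3153] toolx yaw -135.01 ydown [ 0.0022 -0.002  -1.    ]
```

View pics/t6.png

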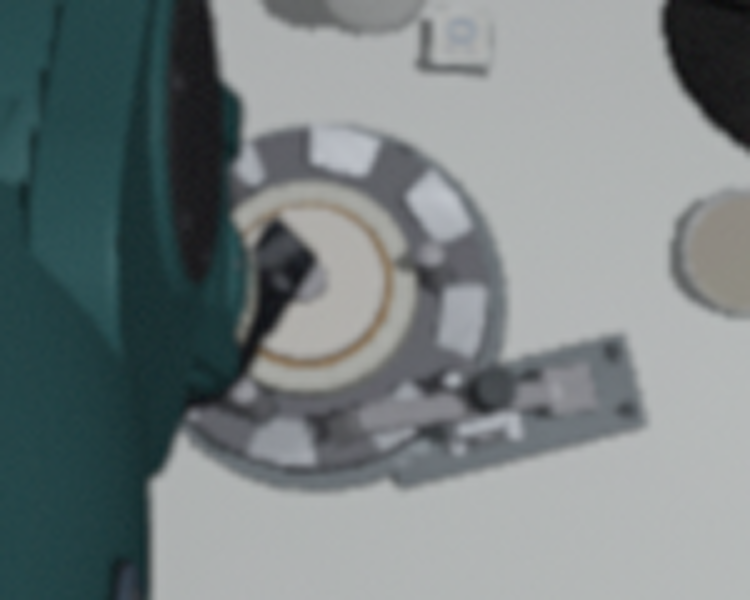

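View pics/s6.png

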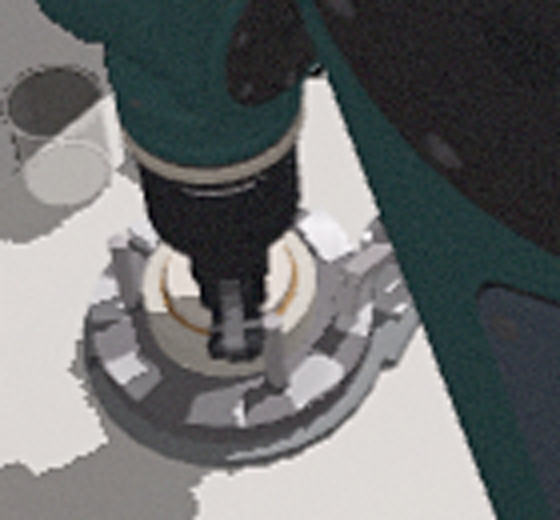

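```bash
python3 - <<'E'
from h import *
ang("top",130+430/5-.5,130+254/5-.5,1);ang("top",130+245/5-.5,130+392/5-.5,0)
ang("scene",160+275/4-.5,160+318/4-.5,0);ang("scene",160+121/4-.5,160+243/4-.5,2)
E
```

```text
top peg 1 r 0.0563 wheel deg 44.8
top peg 0 r 0.0593 wheel deg 45.1
scene peg 0 r 0.0576 wheel deg 46.8
scene peg 2 r 0.057 wheel deg 47.6
```

```bash
python3 -m inch '[-0.004,0,0,0,0,0, -0.012,0,0,0,0,0, -0.015,-0.008,0,0,0,0, -0.015,-0.025,0,0,0,0, -0.015,-0.045,0,0,0,0, -0.015,-0.06,0,0,0,0, -0.015,-0.068,0,0,0,0, -0.015,-0.07,0,0,0,0]'; python3 - <<'E'
from h import *
print(proj("top",w(-.071,0,.042)))
for k,v in feats(.785,.6).items():print(k,np.round(v,4))
nose=feats(0,.6)["nose"]
go([nose[0],nose[1],.15])
E
```

```text
time_s: 11.45
position: [0.5424, 0.0972, 0.1543]
orientation: [[-0.707, 0.003, 0.707], [-0.707, -0.002, -0.707], [-0.001, -1.0, 0.003]]
wrist_force: [0.1, 0.3, 0.6]
finger_gap: -0.002
[199.0625513  217.48769887]
peg0 [0.5209 0.0744 0.09  ]
peg0b [0.5209 0.0744 0.057 ]
peg1 [ 0.5818 -0.0054  0.09  ]
peg1b [ 0.5818 -0.0054  0.057 ]
peg2 [0.6205 0.0873 0.09  ]
peg2b [0.6205 0.0873 0.057 ]
tail [ 0.5311 -0.0613  0.0288]
nose [0.5093 0.0205 0.0886]
weight [ 0.5267 -0.0449  0.09  ]
cen [0.5744 0.0521 0.055 ]
t 11.45 pos [0.5424 0.0972 0.1543] F [0.06 0.26 0.58] gap -0.002
shift tool [0.0776 0.0044 0.0308] toolx yaw -134.99 ydown [ 0.0028 -0.0019 -1.    ]
```

```bash
python3 -m inch '[0.012,0,0.005,0,6,0, 0.03,0,0.012,0,14,0, 0.05,0,0.02,0,22,0, 0.067,0.003,0.026,0,29,0, 0.0775,0.012,0.0303,0,31,0, 0.0775,0.022,0.0303,0,31,0, 0.0775,0.028,0.0303,0,31,0, 0.0775,0.028,0.0303,0,31,0]'; python3 - <<'E'
from h import *
import cv2
import h; h.O=np.array([.5745,.051])
c=imaging.calibration("wrist")
p,d=imaging.camera("wrist"); foverlay(c,p,"pics/w7.png",(100,0,400,250),2.4,.785,.6)
p,d=imaging.camera("scene"); cv2.imwrite("pics/s7.png",cv2.resize(p[160:290,160:300,::-1],None,fx=4,fy=4,interpolation=cv2.INTER_CUBIC))
go([.509,.021,.106])
E
```

```text
time_s: 12.25
position: [0.5087, 0.0215, 0.1251]
orientation: [[-0.97, 0.001, 0.244], [-0.244, -0.002, -0.97], [-0.0, -1.0, 0.002]]
wrist_force: [-0.1, -0.7, 0.1]
finger_gap: 0.003
t 12.35 pos [0.5093 0.0215 0.1262] F [ 1.01 -0.08  0.58] gap 0.009
shift tool [0.0004 0.0202 0.0004] toolx yaw -165.88 ydown [ 0.0024 -0.0018 -1.    ]
```

View pics/w7.png

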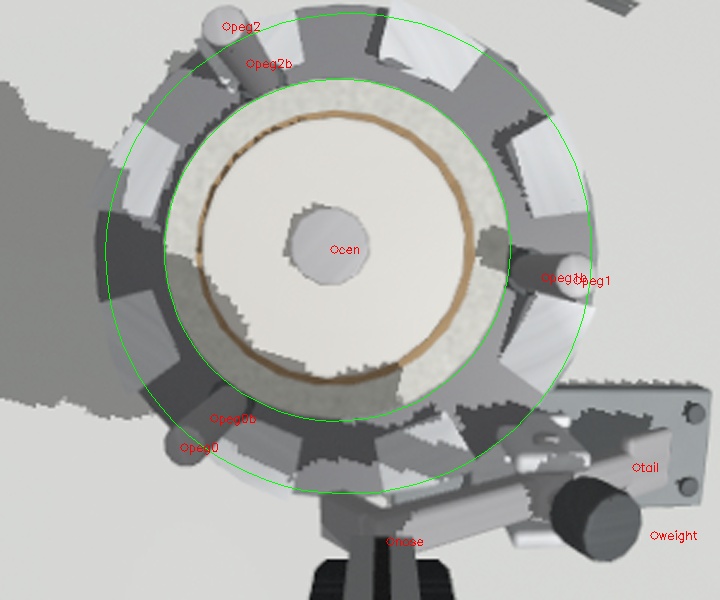

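View pics/s7.png

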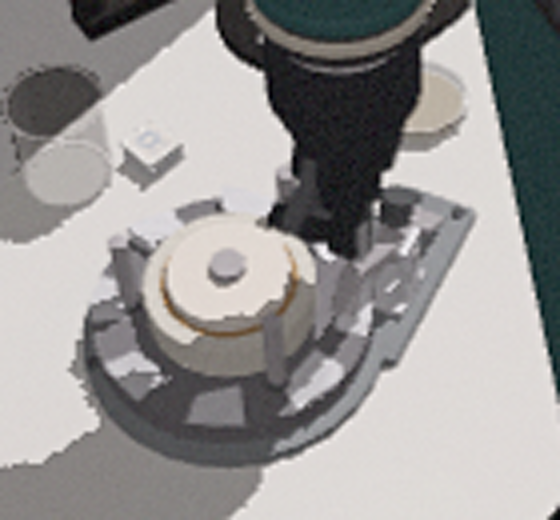

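```bash
python3 -m inch '[0,0.008,0,0,0,0, 0,0.014,0,0,0,0, 0,0.018,0,0,0,0, 0,0.021,0,0,0,0, 0,0.024,0,0,0,0, 0,0.027,0,0,0,0, 0,0.03,0,0,0,0, 0,0.033,0,0,0,0]'
```

```text
time_s: 13.15
position: [0.5094, 0.0214, 0.0929]
orientation: [[-0.97, 0.002, 0.244], [-0.244, -0.002, -0.97], [-0.002, -1.0, 0.002]]
wrist_force: [0.6, 0.4, 0.7]
finger_gap: -0.004
```

```bash
python3 -m inch '[0,0.003,0,0,0,0, 0,0.006,0,0,0,0, 0,0.009,0,0,0,0, 0,0.012,0,0,0,0, 0,0.014,0,0,0,0, 0,0.016,0,0,0,0, 0,0.017,0,0,0,0, 0,0.017,0,0,0,0]'
```

```text
time_s: 13.95
position: [0.5094, 0.0213, 0.0759]
orientation: [[-0.97, 0.002, 0.244], [-0.244, -0.002, -0.97], [-0.002, -1.0, 0.002]]
wrist_force: [-0.4, 0.0, 0.9]
finger_gap: -0.001
```

```bash
python3 -m inch '[0,0.0005,0,0,0,0, 0,0.001,0,0,0,0, 0,0.0015,0,0,0,0, 0,0.002,0,0,0,0, 0,0.002,0,0,0,0, 0,0.002,0,0,0,0, 0,0.002,0,0,0,0, 0,0.002,0,0,0,0]'
```

```text
time_s: 14.75
position: [0.5094, 0.0214, 0.0739]
orientation: [[-0.97, 0.002, 0.244], [-0.244, -0.002, -0.97], [-0.002, -1.0, 0.002]]
wrist_force: [-1.3, 0.4, 3.6]
finger_gap: 0.001
```

```bash
python3 -m inch '[0,-0.003,0,0,0,0, 0,-0.015,0,0,0,0, 0,-0.035,0,0,0,0, 0,-0.06,0,0,0,0, 0,-0.085,0,0,0,0, 0,-0.105,0,0,0,0, 0.03,-0.115,0,0,0,0, 0.05,-0.12,0,0,0,0]'; python3 - <<'E'
from h import *
import cv2
import h; h.O=np.array([.5745,.051])
c=imaging.calibration("wrist")
p,d=imaging.camera("wrist"); foverlay(c,p,"pics/w8.png",(60,0,390,250),2.4,.785,0)
p,d=imaging.camera("scene"); cv2.imwrite("pics/s8.png",cv2.resize(p[160:290,160:300,::-1],None,fx=4,fy=4,interpolation=cv2.INTER_CUBIC))
go([.509,.021,.106])
E
```

```text
time_s: 15.55
position: [0.4598, 0.0092, 0.1947]
orientation: [[-0.97, 0.003, 0.244], [-0.244, -0.002, -0.97], [-0.003, -1.0, 0.003]]
wrist_force: [-0.2, -0.2, 1.4]
finger_gap: -0.002
t 15.65 pos [0.459  0.0091 0.1947] F [0.9  0.28 0.33] gap -0.002
shift tool [-0.0512  0.0889  0.0004] toolx yaw -165.91 ydown [ 0.0029 -0.0021 -1.    ]
```

View pics/w8.png

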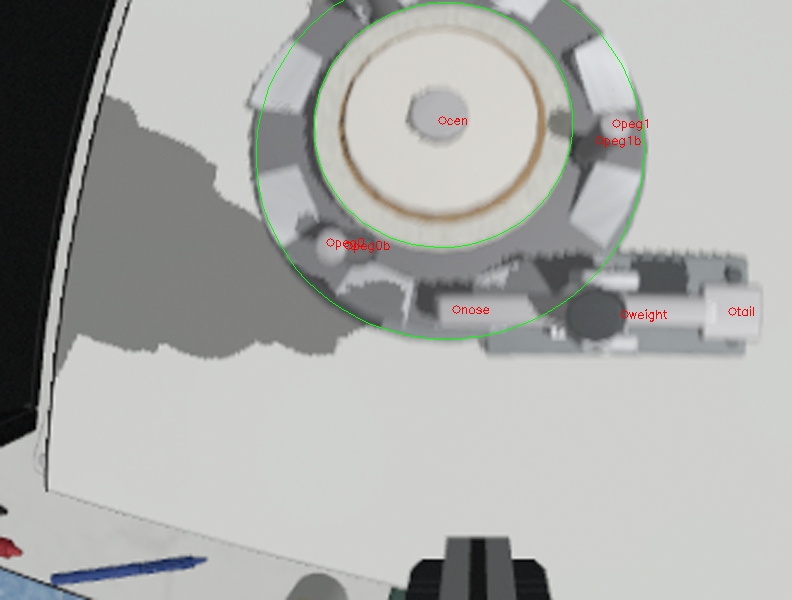

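View pics/s8.png

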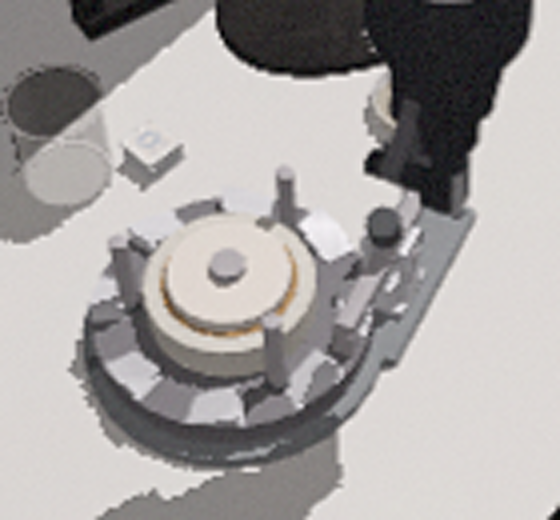

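```bash
python3 -m inch '[0.01,-0.01,0,0,0,0, 0.02,-0.02,0,0,0,0, 0.03,-0.03,0,0,0,0, 0.03,-0.03,0,0,0,0, 0.03,-0.03,0,0,0,0, 0.03,-0.03,0,0,0,0, 0.03,-0.03,0,0,0,0, 0.03,-0.03,0,0,0,0]'; python3 - <<'E'
from h import *
import cv2
p,d=imaging.camera("top"); P=cloud("top",d); P0=np.load("top_P.npy")
p2,d2=imaging.camera("scene");Q=cloud("scene",d2);Q0=np.load("scene_P.npy")
for k in ["tail","nose"]:
    for n,A,B in [("top",P,P0),("scene",Q,Q0)]:
        u,v=np.round(proj(n,feats()[k])).astype(int)
        print(k,n,np.round(np.median(A[v-1:v+2,u-1:u+2,2]),4),np.round(np.median(B[v-1:v+2,u-1:u+2,2]),4))
cv2.imwrite("pics/s9.png",cv2.resize(p2[160:290,160:300,::-1],None,fx=4,fy=4,interpolation=cv2.INTER_CUBIC))
E
```

```text
time_s: 16.45
position: [0.4299, 0.002, 0.2244]
orientation: [[-0.97, 0.002, 0.244], [-0.244, -0.002, -0.97], [-0.002, -1.0, 0.002]]
wrist_force: [-0.4, 0.4, 0.5]
finger_gap: 0.0
tail top 0.0569 0.0556
tail scene 0.0574 0.0575
nose top 0.6911 0.0569
nose scene 0.0561 0.0571
```

View pics/s9.png

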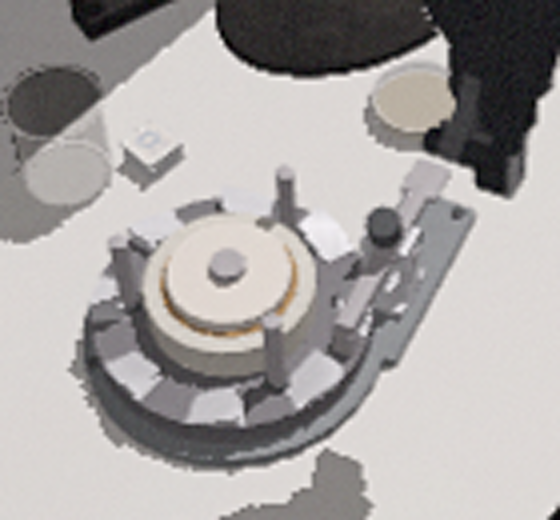

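Tail and nose heights match the start (57 mm), the pegs stand one notch on, and the gripper is clear.

```bash
python3 -c "
from plant import ctrl
print(ctrl.finish_job())"
```

```text
the job is handed in; nothing more can be done
None
```

The wheel is back by one notch with the pawl down in it, and the job was handed in at about 16.6 s of the 51 s allowed.

**What I did**
- **Throwing the pawl:** I pressed its tail with the shut fingertips until it tipped over. The pictures showed the nose standing lifted, and it stayed up after I let go.
- **Turning the wheel:** I pushed peg0 about 45° backward, in line with the pawl's path, and backed off.
- **Tipping the pawl back:** I pressed the nose down gently and withdrew straight up.

**Last checks**
- **Wheel angle:** The top camera gave 44.8–45.1° and the scene camera 46.8–47.6°. One notch is 45°, so both readings lie inside the notch's play, and the wrist picture agreed with 45°.
- **Pawl down:** In the scene camera the tail read 57.4 mm and the nose 56.1 mm, against 57.5 and 57.1 mm at the start. While pressing, the fingertips met it at 57 mm with 3.6 N. The pawl's weight was back where it had been before I threw it.
- **Disagreement:** The top camera's nose reading was useless (0.69 m), because the arm was in its view, so I set it aside.
- **Surroundings:** The petri dish and the white box stood where they had been. The two bottles were not in my last views; the fingers passed well above them.
- **Forces:** The highest wrist force I read was about 4 N.

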